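# Shift the tin roller from second to third speed

## Task

Shift the tin roller on the bench from second to third speed: push the gear lever by its black ball knob out of the second slot (near left) into neutral, across to the right, then forward until it is fully home in the third slot (far right). Push gently with closed fingers, never grasping the knob; do not run the lever into the first or fourth slot, and leave the things standing around it alone.

Things in the scene. Friction and masses are not known exactly. Their poses are not given: they have to be found in the camera images.
- gearbox: Tin roller fixed to the bench: green gearbox case, 150 mm (x) by 140 mm (y), top plate 94 mm above the bench; behind it, from x = 75 to 185 mm, a roller bed with a tin lying on it, 116 mm high at most. Origin at bench height below the centre of the gate; x axis forward (away from the robot at yaw 0), y to the left, z up. It has no play.
- gate_centre (a point): Centre of the H gate, on top of the 8 mm aluminium gate plate; axes as the gearbox. Left bar of the H (y about +21 mm): first slot far, second slot near. Right bar (y about -21 mm): third slot far, fourth near. One to four red dots mark them. The neutral channel along y joins the bars at x = 0. Slots reach to x = +-33 mm.
- lever: The gear lever: 10 mm steel rod with the knob. Origin at its pivot, in the gearbox frame at x = y = 0, z = 20 mm; z axis along the rod, towards the knob 145 mm away. It tilts two ways (the two joints), takes about 2 N at the knob to move, and stays where it is left: friction, no spring.
- knob (a point): Centre of the black ball knob, 32 mm diameter. In the gearbox frame, mm: x = 145 sin(fore), y = -145 cos(fore) sin(across), z = 20 + 145 cos(fore) cos(across): 165 mm high when upright, about 150 mm in the slot ends. It travels 47 mm forward and back and 45 mm to each side of upright.
- shift_across (a joint): Sideways tilt of the lever about the gearbox x axis, rad: 0 in the middle, positive to the right (-y), stops at -0.317 (left) and +0.317 (right). In the left slots it reads -0.317 to about -0.24, in the right slots +0.24 to +0.317: pushed against a side stop the lever is in line with that side's slots.
- shift_fore (a joint): Fore and aft tilt of the lever, rad: 0 in the neutral channel (play about 0.06 either way, corners rounded), positive forward (+x), stops at -0.33 (fully in second or fourth) and +0.33 (fully home in first or third). It starts in the second slot, between -0.325 and -0.2.
- cup: Small clear mixing cup with pink paint, 75 mm across and 86 mm high, loose, to the right of the gearbox; origin at the centre of its underside. Leave it alone.
- tin: Open sample tin of paint, 67 mm across and 72 mm high, loose, to the left of the gearbox; origin at the centre of its underside. Leave it alone.
- yellow_tape: Yellow roll of masking tape, 106 mm across and 24 mm high, loose, lying at the near right; origin at the centre of its underside. Leave it alone.
- kitchen_timer: Red and white timer, 68 mm across and 62 mm high, loose, at the right; origin at the centre of its underside. Leave it alone.
- block: Dark sanding block, 63 x 110 x 22 mm, loose, at the near left; origin at the centre of its underside. Leave it alone.

How it is judged:
By the outcome, as a careful person would: the job done as asked, in the order asked, and still so for the second after the job is handed in, with the robot touching nothing.
It also fails if it takes over 51 s, if anything falls off the work surface, if the arm or the gripper's body presses on something with over 40 N, if the wrist force passes 120 N, or if a joint passes its speed limit or range.

## Robot

A 6-joint arm with a two-finger parallel gripper is mounted at the origin on a cart in front of the work surface, level with it; the furniture and walls round the work are solid. World frame = base frame: x ahead of the robot, y to its left, z up, the work surface at z = 0. Lengths are in mm, angles in rad, forces in N, time in s.
With the tool pointing down it reaches from about 350 to 975 mm from the base axis. Payload 7.1 kg.
Tool frame: the origin (TCP) lies between the finger pads; the fingertips stand 14 mm ahead of it and the grasp point (between the pads) lies 5 mm behind it; z points along the fingers, y is the direction in which the jaws open and shut (so a half turn about z gives the same grasp; the last joint's range is limited). The gripper opens to 88 mm and grips with 3 to 60 N. Pads are 20 mm wide; open, the fingers measure 115 mm over their backs; the gripper's body (75 mm by 178 mm) begins 61 mm behind the grasp point.
Start: joints at [-1.187, 0.423, 1.63, -0, 1.089, -0.019], TCP at [245.013, -574.955, 236.675] pointing down, gripper open.
Joint ranges: [-3, 3], [-0.9, 2.11], [0.09, 2.58], [-1.31, 4.45], [0.11, 2.69], [-2.54, 2.54]. Speed limits (rad/s): [2.39, 2.39, 3.01, 3.14, 3.14, 3.14].

## Interface

Orientations are given as a rotation vector (axis times angle).
In Python, from workcell import get_obs, get_image, calibration, close_job, regions_of, place_of gives the robot as it stands.
- The arm moves only by the tool move_arm, never from a script. Its argument "deltas" is a list of rows, each a list of 5 numbers: the closure in counts, from 0 (fully open) to 255 (shut), then the shift along the tool's x, y, z in m, then the turn about the tool's z in rad. In form: [[grip, x, y, z, roll], ...]. A call has 1 to 5 rows; each row is the pose to reach, as a shift and turn from the pose commanded when the call began, along the tool's axes at that moment; what a row does not reach only later rows make up. A row lasts 1/12 s, in which the tool goes at most 41.7 mm and 7.16 degrees, less where a joint would pass 70% of its speed; a pose out of reach is approached as far as the arm can. A call with a gripper value outside its range is refused whole. The fingers move at their own pace and stop on an object; the grip force is fixed at half the most. Time passes only in rows, so rows that repeat a pose let the fingers close. It gives the time, the measured TCP pose, the force and the opening at its end, in the units of the state.
- get_obs(): the state, without advancing time (a new reading comes with each control period).
- get_image(name): name is "scene" or "side" or "wrist"; returns the picture (384x512x3 uint8, blue, green, red); there is no depth.
- calibration(name): a dict with "intrinsics" (3x3 intrinsics, pixels), "distortion" ([k1, k2, p1, p2, k3] as OpenCV has them; the pictures are not rectified), "world_to_cam" (4x4, takes a point from world to camera coordinates); the wrist camera has in their place "hand_eye" (4x4, takes a point from camera to tool coordinates, whose origin is the TCP and whose axes are the flange's). Camera axes: x right, y down, z forward; pixel columns grow to the right and rows downward; lengths in mm; the calibration is good to about 2 mm. A picture is of the moment at which its call begins: read the wrist's pose just before it. calibration takes no time and is no camera call.
- close_job(): hands the job in, once; it reports no verdict.
Trained networks look in the newest picture that a camera, given by its name, has taken for a name from the list of things; names that differ only in an ending like _2 or _b are one class to them, and where a whole thing is asked for, a point or a joint stands for the part that bears it (a point fixed in the world has none). Each returns a list of dicts, best first, with "conf" (0 to 1); they miss things now and then, are a little off and sometimes report something else, mostly with a low value. They report only what shows in the picture. A call takes as long as a camera call.
- regions_of(camera, name): "region" (384x512 bool, what is visible of it).
- place_of(camera, name): "location" ([x, y, z] in mm, in world coordinates, good to about 4 mm: a listed point, or the origin of a listed thing).
The state is a dict: "t": time; "qpos": joint angles; "qvel": joint speeds; "joint_torque": joint torques, N m; "ee_pos": TCP position; "orientation": TCP orientation; "ft_force": force on the tool from outside, world axes, zero at the start; "moment": the same for the moment, N m; "width": finger opening in mm.
Only numpy, scipy, OpenCV 4.12 (cv2) and the standard library are available. Lean on these libraries where they do the work, as an engineer would, in place of code of your own. Each camera call takes 0.05 s, during which the arm holds its last target.

## Working session

There is one attempt and no reset: what is moved stays moved. The work goes in short steps, Python scripts to look and compute and a tool call to move; the robot and the scene stay as the last step left them, time stands still between calls to the robot, and variables do not carry over. Pictures are saved under pics/ and viewed, and the job is handed in when it is done.

Besides the shell and the picture viewer there is one more tool, called after "Request:" as a command line: name --pt "numbers of a row" for each row, then --argument value for the rest. move_arm: Moves the arm, as the interface text tells. Its arguments: {"type":"object","properties":{"deltas":{"type":"array","items":{"type":"array","items":{"type":"number"}}}},"required":["deltas"]}

```bash
mkdir -p pics; cat > h.py <<'E'
import numpy as np,cv2
from workcell import *
from scipy.spatial.transform import Rotation as R
def proj(c,p):
    k=calibration(c);T=np.array(k["world_to_cam"]);p=np.atleast_2d(np.array(p,float))
    r=cv2.Rodrigues(T[:3,:3])[0]
    return cv2.projectPoints(p,r,T[:3,3],np.array(k["intrinsics"]),np.array(k["distortion"]))[0][:,0]
def ray(c,uv):
    k=calibration(c);T=np.array(k["world_to_cam"])
    n=cv2.undistortPoints(np.array([[uv]],float),np.array(k["intrinsics"]),np.array(k["distortion"]))[0,0]
    d=T[:3,:3].T@np.array([n[0],n[1],1]);return -T[:3,:3].T@T[:3,3],d/np.linalg.norm(d)
def tri(l):
    A=0;b=0
    for c,uv in l:
        o,d=ray(c,uv);M=np.eye(3)-np.outer(d,d);A=A+M;b=b+M@o
    return np.linalg.solve(A,b)
E
python3 - <<'E'
from h import *
print(get_obs())
for c in("scene","side"):
    cv2.imwrite(f"pics/{c}0.png",get_image(c))
    for n in("gate_centre","knob","gearbox"):
        print(c,n,[(np.round(d["location"]),round(d["conf"],2)) for d in place_of(c,n)][:2])
    r=regions_of(c,"knob")
    for d in r[:2]:
        ys,xs=np.nonzero(d["region"]);print(d["conf"],xs.mean(),ys.mean(),xs.min(),xs.max(),ys.min(),ys.max())
E
```

```text
{'t': 0.0, 'qpos': array([-1.18700840e+00,  4.23851318e-01,  1.63071004e+00, -5.77587050e-06,
        1.08856765e+00, -1.89633570e-02]), 'qvel': array([-0.00010555, -0.00165528,  0.00017602,  0.00119464,  0.00205257,
       -0.00092042]), 'joint_torque': array([-2.95165293e-03, -5.44639564e+01, -2.73664588e+01,  6.43092510e-02,
        2.29098822e-02, -1.55865500e-04]), 'ee_pos': array([ 244.8100272 , -574.47097089,  235.88725741]), 'orientation': array([-3.07662816e+00, -6.28075188e-01,  4.45466336e-04]), 'ft_force': array([0.10228258, 0.62797619, 0.07685129]), 'moment': array([-0.019076  ,  0.06255595,  0.02458954]), 'width': 87.67726906783662}
scene gate_centre [(array([552., -78.,  91.]), 0.65)]
scene knob [(array([510., -42., 152.]), 0.7)]
scene gearbox [(array([547., -79.,   2.]), 0.6)]
0.63 250.152 195.072 245 255 189 204
side gate_centre [(array([549., -77.,  94.]), 0.61)]
side knob [(array([507., -38., 157.]), 0.5), (array([ 352., -393.,    0.]), 0.36)]
side gearbox [(array([547., -75.,   0.]), 0.94)]
0.5 267.2857142857143 180.71428571428572 261 273 171 197
```

View pics/scene0.png

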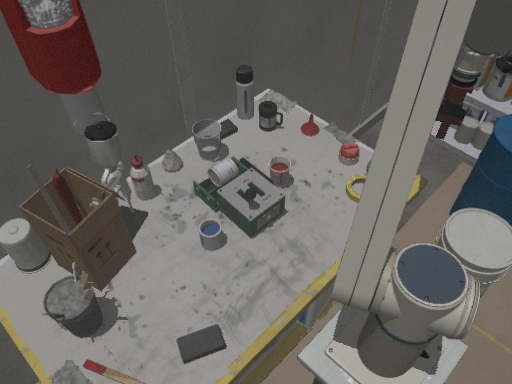

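View pics/side0.png

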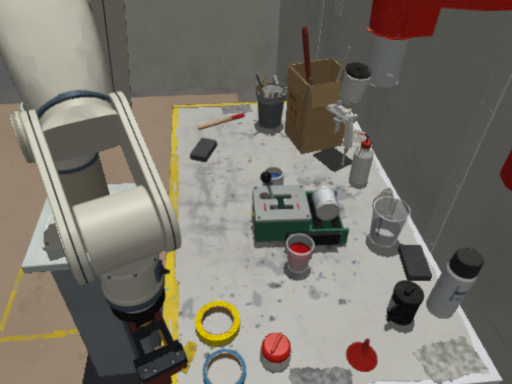

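```bash
python3 - <<'E'
from h import *
for c in("scene","side"):
    im=cv2.imread(f"pics/{c}0.png");cx,cy=(255,200) if c=="scene" else (270,200)
    cr=im[cy-65:cy+65,cx-85:cx+85];cv2.imwrite(f"pics/{c}0z.png",cv2.resize(cr,None,fx=4.6,fy=4.6,interpolation=2))
    for n in("cup","tin","yellow_tape","kitchen_timer","block"):
        print(c,n,[(np.round(d["location"]),round(d["conf"],2)) for d in place_of(c,n)][:1])
    T=np.array(calibration(c)["world_to_cam"]);print(-T[:3,:3].T@T[:3,3])
E
```

```text
scene cup [(array([ 572., -233.,   -1.]), 0.59)]
scene tin [(array([551.,  87.,  -1.]), 0.68)]
scene yellow_tape [(array([ 354., -392.,   -1.]), 0.59)]
scene kitchen_timer [(array([ 473., -480.,    0.]), 0.81)]
scene block [(array([341., 309.,   4.]), 0.67)]
[ -57.33472707  500.15455228 1080.68292317]
side cup [(array([ 572., -229.,   -4.]), 0.88)]
side tin [(array([555.,  84.,  -1.]), 0.58)]
side yellow_tape [(array([ 351., -390.,    0.]), 0.87)]
side kitchen_timer [(array([ 470., -475.,    4.]), 0.86)]
side block [(array([345., 304.,   1.]), 0.66)]
[ 354.48232002 -943.68116109  904.38594248]
```

View pics/scene0z.png

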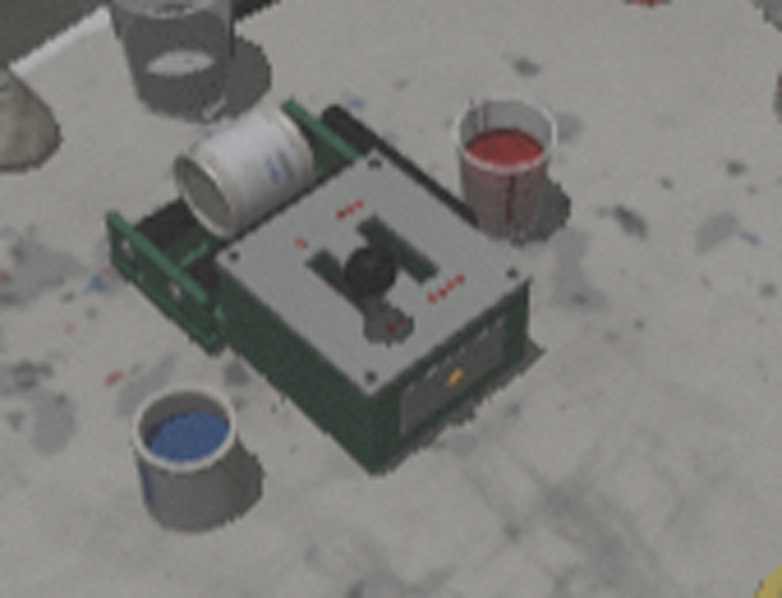

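View pics/side0z.png

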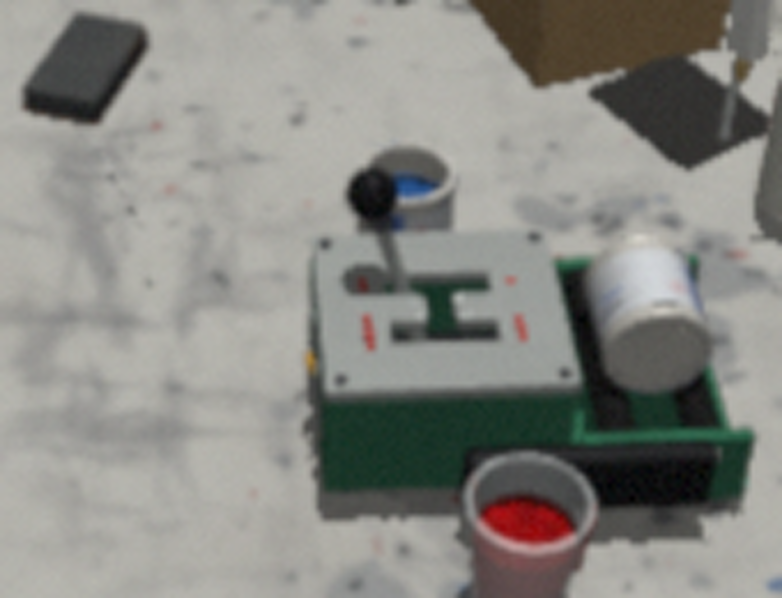

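```bash
python3 - <<'E'
from h import *
S=lambda x,y:("scene",(170+(x+.5)/4.6-.5,135+(y+.5)/4.6-.5));D=lambda x,y:("side",(185+(x+.5)/4.6-.5,135+(y+.5)/4.6-.5))
P={"fr":(S(375,162),D(565,373)),"fl":(S(234,256),D(534,237)),"nl":(S(371,377),D(326,244)),"nr":(S(512,272),D(340,380)),"knob":(S(370,270),D(373,194))}
Q={k:tri(v) for k,v in P.items()}
for k,v in Q.items():
    print(k,v.round(1),[ (proj(c,v)[0]-uv).round(1) for c,uv in P[k]])
c=sum(Q[k] for k in("fr","fl","nl","nr"))/4
f=Q["fr"]+Q["fl"]-Q["nl"]-Q["nr"];l=Q["fl"]+Q["nl"]-Q["fr"]-Q["nr"]
y=np.arctan2(f[1],f[0]);y2=np.arctan2(-l[0],l[1]);print(c,y,y2,np.hypot(*f[:2])/2,np.hypot(*l[:2])/2)
y=(y+y2)/2
d=Q["knob"]-c;print(np.cos(y)*d[0]+np.sin(y)*d[1],-np.sin(y)*d[0]+np.cos(y)*d[1])
E
```

```text
fr [ 610.9 -144.2   94.2] [array([0., 0.]), array([ 0., -0.])]
fl [617.1 -21.8  94.6] [array([0., 0.]), array([ 0., -0.])]
nl [484.9 -15.   93.7] [array([0., 0.]), array([ 0., -0.])]
nr [ 478.9 -137.    94.6] [array([0.2, 0.1]), array([ 0.2, -0.1])]
knob [509.4 -40.3 153.6] [array([0.1, 0.1]), array([ 0.1, -0.1])]
[547.96011129 -79.49280932  94.26566328] -0.05277982742712121 -0.04972111118952862 132.26975300744476 122.35672495713024
-40.56606557021783 37.164756361343514
```

```bash
cat >> h.py <<'E'
G=np.array([548,-79.5]);YAW=-0.051
Rz=np.array([[np.cos(YAW),-np.sin(YAW)],[np.sin(YAW),np.cos(YAW)]])
def g2w(p):return G+Rz@np.array(p)
def w2g(p):return Rz.T@(np.array(p)[:2]-G)
def st(tgt=None):
    o=get_obs();M=R.from_rotvec(o["orientation"]).as_matrix();a=np.arctan2(M[1,0],M[0,0])
    print("t",round(o["t"],2),"pos",o["ee_pos"].round(1),"g",w2g(o["ee_pos"]).round(1),"roll needed",round(a-YAW,4),"F",o["ft_force"].round(1),"w",o["width"])
    if tgt: print("delta tool",(M.T@(np.r_[g2w(tgt[:2]),tgt[2]]-o["ee_pos"])/1000).round(4))
E
python3 -c "
from h import *
st((-90,37,240))"
```

```text
t 1.0 pos [ 245.  -575.   236.7] g [-277.3 -510.3] roll needed 0.4538 F [-0.5  0.2  0.9] w 87.71846818147658
delta tool [ 0.4083 -0.4097 -0.0033]
```

Request:
move_arm --pt "255 0.02 -0.02 0 0.09" --pt "255 0.045 -0.045 0 0.18" --pt "255 0.07 -0.07 0 0.28" --pt "255 0.095 -0.095 0 0.37" --pt "255 0.12 -0.12 0 0.454"

```text
t: 1.42
ee_pos: [308.6, -416.1, 236.7]
orientation: [3.14, -0.089, 0.0]
ft_force: [0.5, -0.8, 0.5]
width: 58.0
```

```bash
python3 -c "
from h import *
st((-90,37,240))"
```

```text
t 1.42 pos [ 308.6 -416.1  236.7] g [-221.9 -348.4] roll needed -0.0054 F [ 0.5 -0.8  0.5] w 57.97343340554923
delta tool [ 0.1298 -0.3861 -0.0033]
```

Request:
move_arm --pt "255 0.012 -0.035 0 0" --pt "255 0.025 -0.072 0 0" --pt "255 0.037 -0.11 0 0" --pt "255 0.05 -0.148 0 0" --pt "255 0.063 -0.186 0 0"

```text
t: 1.83
ee_pos: [381.1, -233.3, 237.0]
orientation: [3.14, -0.081, 0.001]
ft_force: [0.9, -0.1, 0.4]
width: 24.4
```

Request:
move_arm --pt "255 0.012 -0.035 0 0" --pt "255 0.025 -0.072 0 0" --pt "255 0.037 -0.11 0 0" --pt "255 0.05 -0.148 0 0" --pt "255 0.063 -0.186 0 0"

```text
t: 2.25
ee_pos: [453.7, -50.5, 237.0]
orientation: [3.14, -0.081, 0.001]
ft_force: [0.9, -0.0, -0.1]
width: 0.3
```

```bash
python3 -c "
from h import *
st((-90,37,160))"
```

```text
t 2.25 pos [453.7 -50.5 237. ] g [-95.7  24.1] roll needed -0.0003 F [ 0.9 -0.  -0.1] w 0.32833813595890654
delta tool [ 0.0056 -0.0129  0.077 ]
```

Request:
move_arm --pt "255 0 -0.01 0.025 0" --pt "255 0 -0.013 0.05 0" --pt "255 0 -0.013 0.076 0" --pt "255 0 -0.013 0.076 0"

```text
t: 2.58
ee_pos: [451.2, -38.5, 157.3]
orientation: [-3.14, 0.078, 0.011]
ft_force: [-0.9, 0.5, -0.8]
width: 0.4
```

```bash
cat > look.py <<'E'
from h import *
import sys
st()
for c,cx,cy in(("scene",255,195),("side",270,190)):
    im=get_image(c);z=cv2.resize(im[cy-50:cy+50,cx-60:cx+60],None,fx=4.5,fy=4.5,interpolation=2)
    globals()[c]=z
cv2.imwrite(f"pics/{sys.argv[1]}.png",cv2.resize(np.hstack([scene,side]),(798,333)))
E
python3 look.py a1
```

```text
t 2.58 pos [451.2 -38.5 157.3] g [-98.7  36. ] roll needed 0.0012 F [-0.9  0.5 -0.8] w 0.43924300283662454
```

View pics/a1.png

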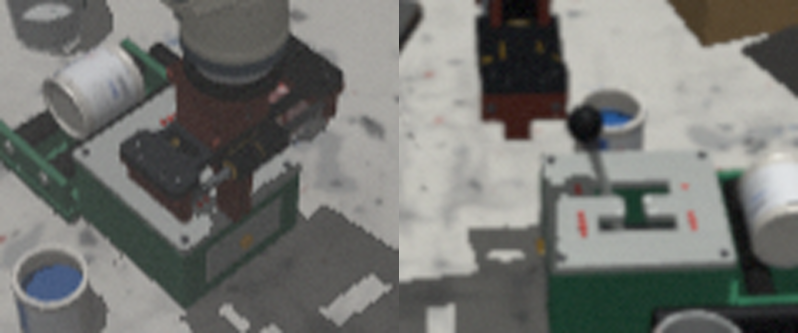

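```bash
python3 -c "
from h import *
st((-66,37,160))"
```

```text
t 2.68 pos [453.5 -39.4 160.5] g [-96.4  35.2] roll needed -0.0001 F [-0.   0.6  0.5] w 0.534615158211682
delta tool [ 0.0304 -0.0018  0.0005]
```

Request:
move_arm --pt "255 0.008 -0.002 0 0" --pt "255 0.016 -0.002 0 0" --pt "255 0.022 -0.002 0 0" --pt "255 0.025 -0.002 0 0" --pt "255 0.027 -0.002 0 0"

```text
t: 3.1
ee_pos: [482.0, -39.1, 161.3]
orientation: [3.14, -0.081, 0.002]
ft_force: [-1.0, 0.2, 1.1]
width: 0.0
```

Request:
move_arm --pt "255 0.002 0 0 0" --pt "255 0.004 0 0 0" --pt "255 0.006 0 0 0" --pt "255 0.008 0 0 0" --pt "255 0.01 0 0 0"

```text
t: 3.52
ee_pos: [490.9, -39.3, 160.6]
orientation: [-3.14, 0.08, 0.001]
ft_force: [-2.6, 0.6, 1.6]
width: 0.4
```

```bash
python3 look.py a2
```

```text
t 3.52 pos [490.9 -39.3 160.6] g [-59.1  37.2] roll needed -0.0002 F [-2.6  0.6  1.6] w 0.4439958970375174
```

View pics/a2.png

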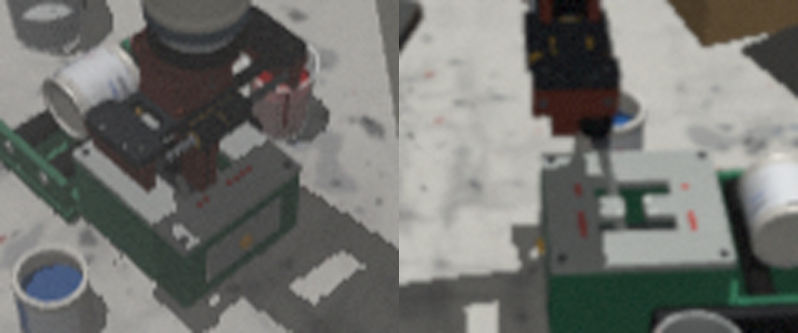

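Request:
move_arm --pt "255 0.002 0 0 0" --pt "255 0.005 0 0 0" --pt "255 0.008 0 0 0" --pt "255 0.011 0 0 0" --pt "255 0.014 0 0 0"

```text
t: 4.03
ee_pos: [505.4, -40.1, 160.7]
orientation: [3.141, -0.08, 0.0]
ft_force: [-1.6, 0.8, 2.6]
width: 0.6
```

Request:
move_arm --pt "255 0.003 0 0 0" --pt "255 0.006 0 0 0" --pt "255 0.008 0 0 0" --pt "255 0.01 0 0 0" --pt "255 0.011 0 0 0"

```text
t: 4.45
ee_pos: [516.3, -40.7, 160.7]
orientation: [3.141, -0.08, 0.0]
ft_force: [-2.6, 1.0, 1.1]
width: 0.9
```

```bash
python3 look.py a3;  python3 - <<'E'
from h import *
st()
print([(w2g(d["location"]).round(),d["location"][2],d["conf"]) for d in place_of("side","knob")])
# expected pixel (in zoom) for knob at several fore
for f in (-.2,-.1,0,.1):
    a=-.29;p=g2w((145*np.sin(f),-145*np.cos(f)*np.sin(a)));u=proj("side",(*p,20+145*np.cos(f)*np.cos(a)))[0]
    print(f,u,399+(u[0]-210)*399/120,(u[1]-140)*3.33)
E
```

```text
t 4.45 pos [516.3 -40.7 160.7] g [-33.7  37.1] roll needed -0.0002 F [-2.6  1.   1.1] w 0.861834542057799
t 4.55 pos [516.2 -40.7 160.7] g [-33.8  37.1] roll needed -0.0002 F [-1.3  0.7  0.4] w 0.7442418605593676
[(array([-11.,  37.]), 164.4, 0.45), (array([-181., -324.]), -3.2, 0.23)]
-0.2 [269.98734401 175.0744368 ] 598.4579188496291 116.79787454021168
-0.1 [275.13714636 174.21507614] 615.5810116458542 113.93620354362012
0 [280.32596785 173.83446471] 632.8338431086445 112.66876749573329
0.1 [285.49406715 173.93632285] 650.0177732865062 113.00795509342237
```

View pics/a3.png

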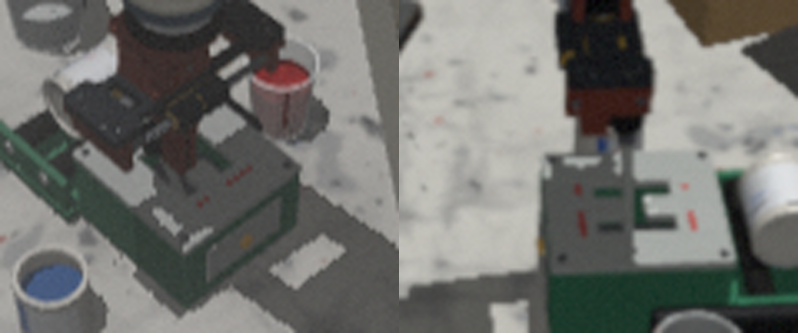

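Request:
move_arm --pt "255 0.002 0 0 0" --pt "255 0.004 0 0 0" --pt "255 0.006 0 0 0" --pt "255 0.007 0 0 0" --pt "255 0.007 0 0 0"

```text
t: 5.02
ee_pos: [523.3, -41.0, 160.7]
orientation: [3.141, -0.08, 0.0]
ft_force: [-1.0, -0.2, 1.0]
width: 0.8
```

Request:
move_arm --pt "255 -0.008 0 0 0" --pt "255 -0.025 0 0 0" --pt "255 -0.04 0 0 0" --pt "255 -0.04 0 0 0"

```text
t: 5.35
ee_pos: [479.8, -38.7, 160.2]
orientation: [-3.14, 0.081, 0.004]
ft_force: [-0.1, -0.0, 0.1]
width: 0.5
```

```bash
python3 look.py a4;  python3 - <<'E'
from h import *
st()
print([(w2g(d["location"]).round(),d["location"][2],d["conf"]) for d in place_of("side","knob")])
r=regions_of("side","knob")
for d in r[:2]:
    ys,xs=np.nonzero(d["region"]);print(d["conf"],xs.mean(),ys.mean(),xs.min(),xs.max(),ys.min(),ys.max())
E
```

```text
t 5.35 pos [479.8 -38.7 160.2] g [-70.2  37.2] roll needed -0.0003 F [-0.1 -0.   0.1] w 0.47383226662438066
t 5.45 pos [483.1 -39.  160.9] g [-66.8  37.1] roll needed -0.0003 F [-0.1  0.8 -0.5] w 0.6866005768868362
[(array([ 0., 35.]), 160.2, 0.54)]
0.7 275.5590717299578 351.10759493670884 260 290 333 369
0.53 280.1607142857143 181.875 275 286 169 207
```

View pics/a4.png

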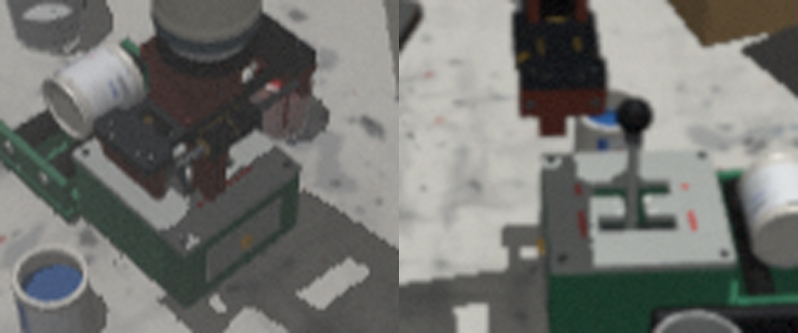

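Request:
move_arm --pt "255 0 -0.025 0 0" --pt "255 0 -0.047 0 0" --pt "255 0.022 -0.047 0 0" --pt "255 0.045 -0.047 0 0" --pt "255 0.066 -0.047 0 0"

```text
t: 5.97
ee_pos: [553.4, 5.1, 160.9]
orientation: [-3.141, 0.079, -0.002]
ft_force: [-0.2, 0.1, -0.6]
width: 0.4
```

Request:
move_arm --pt "255 0 0 0 0" --pt "255 0 0.004 0 0" --pt "255 0 0.008 0 0" --pt "255 0 0.008 0 0"

```text
t: 6.3
ee_pos: [549.8, -4.1, 160.3]
orientation: [3.14, -0.081, -0.002]
ft_force: [-0.0, 0.0, 0.4]
width: 0.6
```

```bash
python3 look.py a5
```

```text
t 6.3 pos [549.8  -4.1 160.3] g [-2.1 75.4] roll needed -0.0006 F [-0.   0.   0.4] w 0.6227629696261717
```

View pics/a5.png

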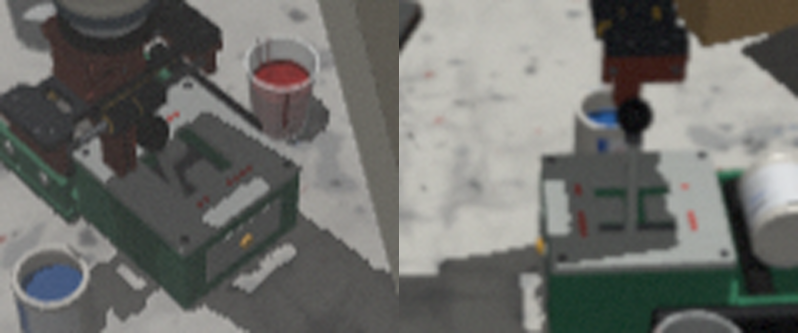

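Request:
move_arm --pt "255 0 0.003 0 0" --pt "255 0 0.006 0 0" --pt "255 0 0.009 0 0" --pt "255 0 0.012 0 0" --pt "255 0 0.015 0 0"

```text
t: 6.82
ee_pos: [550.3, -18.5, 160.9]
orientation: [-3.14, 0.081, -0.001]
ft_force: [-0.3, 3.3, 1.4]
width: 0.6
```

Request:
move_arm --pt "255 0 0.003 0 0" --pt "255 0 0.006 0 0" --pt "255 0 0.009 0 0" --pt "255 0 0.012 0 0" --pt "255 0 0.015 0 0"

```text
t: 7.23
ee_pos: [549.4, -33.6, 160.7]
orientation: [-3.141, 0.08, -0.0]
ft_force: [0.4, 3.3, 2.7]
width: 0.2
```

```bash
python3 look.py a6
```

```text
t 7.23 pos [549.4 -33.6 160.7] g [-1.  45.9] roll needed -0.0002 F [0.4 3.3 2.7] w 0.15755920279509136
```

View pics/a6.png

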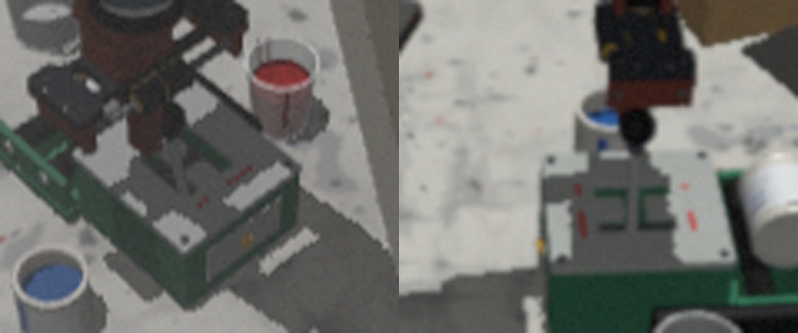

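Moving across cleanly in the channel (knob at about 637,126 in the side half); about 3 N. Continue.

Request:
move_arm --pt "255 0 0.003 0 0" --pt "255 0 0.006 0 0" --pt "255 0 0.009 0 0" --pt "255 0 0.012 0 0" --pt "255 0 0.015 0 0"

```text
t: 7.75
ee_pos: [548.6, -48.6, 160.7]
orientation: [3.141, -0.08, -0.0]
ft_force: [0.6, 1.0, 1.8]
width: 0.2
```

Request:
move_arm --pt "255 0 0.003 0 0" --pt "255 0 0.006 0 0" --pt "255 0 0.009 0 0" --pt "255 0 0.012 0 0" --pt "255 0 0.015 0 0"

```text
t: 8.17
ee_pos: [547.8, -63.6, 160.7]
orientation: [3.141, -0.08, 0.0]
ft_force: [-0.3, 1.3, 0.7]
width: 0.6
```

Request:
move_arm --pt "255 0 0.003 0 0" --pt "255 0 0.006 0 0" --pt "255 0 0.009 0 0" --pt "255 0 0.012 0 0" --pt "255 0 0.015 0 0"

```text
t: 8.58
ee_pos: [546.9, -78.6, 160.5]
orientation: [-3.14, 0.08, 0.0]
ft_force: [0.6, 0.5, -0.7]
width: 0.6
```

```bash
python3 look.py a7
```

```text
t 8.58 pos [546.9 -78.6 160.5] g [-1.2  0.9] roll needed -0.0002 F [ 0.6  0.5 -0.7] w 0.634576708370819
```

View pics/a7.png

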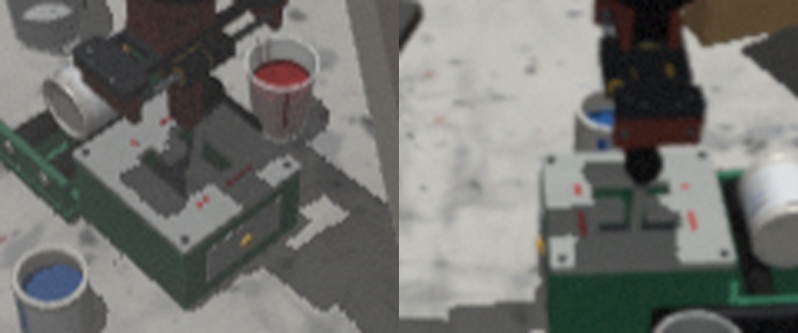

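Request:
move_arm --pt "255 0 0.003 0 0" --pt "255 0 0.005 0 0" --pt "255 0 0.007 0 0" --pt "255 0 0.009 0 0" --pt "255 0 0.01 0 0"

```text
t: 9.1
ee_pos: [546.4, -88.5, 160.6]
orientation: [-3.141, 0.081, 0.0]
ft_force: [0.3, 2.5, -0.4]
width: 0.4
```

```bash
python3 look.py a8; python3 - <<'E'
from h import *
for f in (-.06,0,.06):
  for a in (.2,.27,.317):
    p=g2w((145*np.sin(f),-145*np.cos(f)*np.sin(a)));u=proj("side",(*p,20+145*np.cos(f)*np.cos(a)))[0]
    print(f,a,u,399+(u[0]-210)*399/120,(u[1]-140)*3.33)
E
```

```text
t 9.1 pos [546.4 -88.5 160.6] g [-1.1 -9.1] roll needed -0.0003 F [ 0.3  2.5 -0.4] w 0.4022609174741174
-0.06 0.2 [280.1160156  189.75638158] 632.1357518597233 165.68875065282896
-0.06 0.27 [280.48186209 192.88753191] 633.3521914439622 176.11548127525884
-0.06 0.317 [280.7162712 195.0908162] 634.1316017532815 183.45241795975826
0 0.2 [283.38540535 189.6017513 ] 643.0064727964797 165.173831829273
0 0.27 [283.76871976 192.73694219] 644.2809931975819 175.61401749238289
0 0.317 [284.01397308 194.94316396] 645.0964604803999 182.9607359722011
0.06 0.2 [286.63476753 189.56682213] 653.8106020217423 165.05751769146232
0.06 0.27 [287.03391307 192.69418838] 655.1377609575777 175.471647314092
0.06 0.317 [287.28895769 194.89487938] 655.9857843221141 182.7999483515551
```

View pics/a8.png

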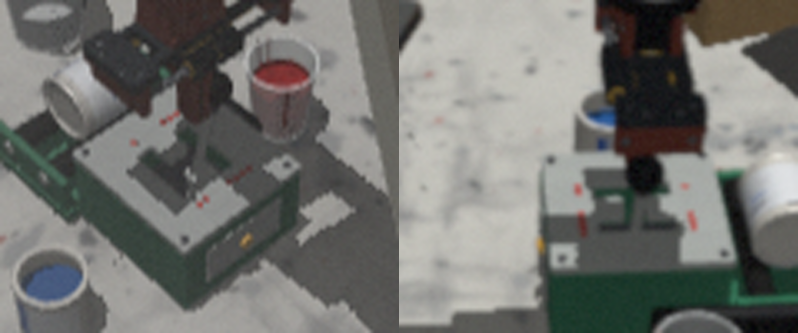

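Request:
move_arm --pt "255 0 0.001 0 0" --pt "255 0 0.002 0 0" --pt "255 0 0.003 0 0" --pt "255 0 0.004 0 0" --pt "255 0 0.004 0 0"

```text
t: 9.62
ee_pos: [546.3, -92.4, 160.7]
orientation: [3.14, -0.081, 0.0]
ft_force: [0.2, 1.9, 0.0]
width: 0.6
```

```bash
python3 look.py a9
```

```text
t 9.62 pos [546.3 -92.4 160.7] g [ -1. -13.] roll needed -0.0003 F [0.2 1.9 0. ] w 0.6472059022012684
```

View pics/a9.png

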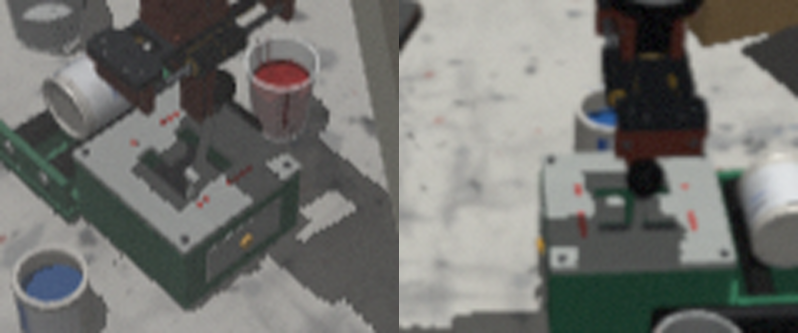

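Request:
move_arm --pt "255 0 -0.006 0 0" --pt "255 0 -0.02 0 0" --pt "255 -0.01 -0.022 0 0" --pt "255 -0.035 -0.022 0 0" --pt "255 -0.05 -0.022 0 0"

```text
t: 10.13
ee_pos: [495.2, -67.2, 160.3]
orientation: [3.141, -0.079, -0.003]
ft_force: [0.2, 0.9, -0.1]
width: 0.5
```

Request:
move_arm --pt "255 0 0 0 0" --pt "255 0 0.02 0 0" --pt "255 0 0.04 0 0" --pt "255 0 0.052 0 0" --pt "255 0 0.052 0 0"

```text
t: 10.55
ee_pos: [495.5, -121.5, 161.0]
orientation: [3.14, -0.084, 0.002]
ft_force: [-0.6, -1.1, 0.0]
width: 0.1
```

```bash
python3 look.py a10; python3 -c "
from h import *
st()"
```

```text
t 10.55 pos [ 495.5 -121.5  161. ] g [-50.3 -44.6] roll needed -0.0022 F [-0.6 -1.1  0. ] w 0.1141426647761738
t 10.65 pos [ 495.  -119.9  160.7] g [-50.8 -43. ] roll needed -0.0017 F [ 0.1  1.  -0.2] w 0.14228536171294298
```

View pics/a10.png

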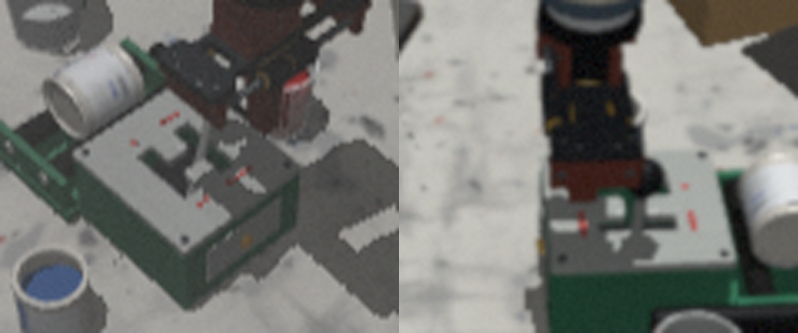

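Request:
move_arm --pt "255 0.006 0 0 0" --pt "255 0.012 0 0 0" --pt "255 0.017 0 0 0" --pt "255 0.02 0 0 0" --pt "255 0.022 0 0 0"

```text
t: 11.07
ee_pos: [517.7, -120.4, 160.7]
orientation: [3.141, -0.079, 0.001]
ft_force: [0.9, 0.4, 1.0]
width: 0.5
```

Request:
move_arm --pt "255 0.003 0 0 0" --pt "255 0.006 0 0 0" --pt "255 0.009 0 0 0" --pt "255 0.012 0 0 0" --pt "255 0.015 0 0 0"

```text
t: 11.48
ee_pos: [531.9, -121.5, 160.6]
orientation: [-3.14, 0.08, 0.0]
ft_force: [-2.1, -0.0, 0.9]
width: 0.9
```

```bash
python3 look.py a11; python3 -c "
from h import *
st()"
```

```text
t 11.48 pos [ 531.9 -121.5  160.6] g [-13.9 -42.8] roll needed -0.0002 F [-2.1 -0.   0.9] w 0.8751631432644944
t 11.58 pos [ 532.3 -121.6  160.7] g [-13.6 -42.8] roll needed -0.0002 F [-1.  -0.6  0.6] w 0.4354656778172203
```

View pics/a11.png

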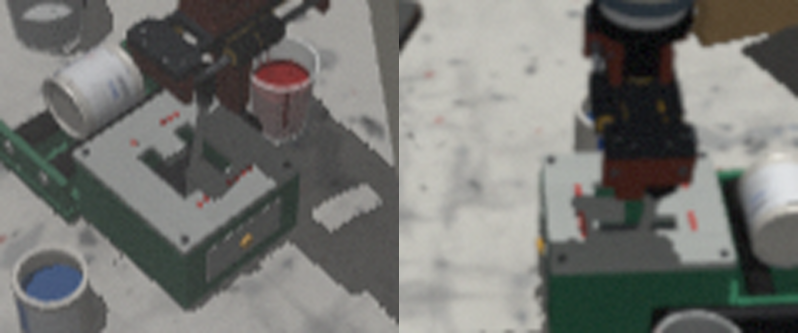

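Request:
move_arm --pt "255 0.003 0 0 0" --pt "255 0.006 0 0 0" --pt "255 0.009 0 0 0" --pt "255 0.012 0 0 0" --pt "255 0.015 0 0 0"

```text
t: 12.0
ee_pos: [546.9, -122.3, 160.5]
orientation: [-3.14, 0.08, 0.001]
ft_force: [-1.1, 0.3, -1.2]
width: 0.5
```

Request:
move_arm --pt "255 0.003 0 0 0" --pt "255 0.006 0 0 0" --pt "255 0.009 0 0 0" --pt "255 0.012 0 0 0" --pt "255 0.014 0 0 0"

```text
t: 12.42
ee_pos: [561.2, -123.1, 160.7]
orientation: [3.141, -0.08, 0.0]
ft_force: [-1.8, -0.7, -1.5]
width: 0.4
```

```bash
python3 look.py a12; python3 - <<'E'
from h import *
st()
for f in (.2,.27,.33):
  for a in (.26,.3):
    p=g2w((145*np.sin(f),-145*np.cos(f)*np.sin(a)));q=(*p,20+145*np.cos(f)*np.cos(a));u=proj("side",q)[0];s=proj("scene",q)[0]
    print(f,a,399+(u[0]-210)*399/120,(u[1]-140)*3.33,(s-[195,145])*3.33)
E
```

```text
t 12.42 pos [ 561.2 -123.1  160.7] g [ 15.4 -42.9] roll needed -0.0002 F [-1.8 -0.7 -1.5] w 0.3993117011213424
t 12.52 pos [ 561.3 -123.1  160.7] g [ 15.5 -42.9] roll needed -0.0001 F [-1.3 -0.9 -0.6] w 0.4067165172815487
0.2 0.26 679.7052811346824 175.0379154871641 [193.28156411  70.12825605]
0.2 0.3 680.4874632302607 181.08389165985542 [197.9219808   68.30405098]
0.27 0.26 691.6349976690326 176.31537025327887 [185.25945236  66.29896733]
0.27 0.3 692.4341709610626 182.2507055796927 [189.82310434  64.52392383]
0.33 0.26 701.5470719583316 177.78802607882292 [178.45067692  63.62943525]
0.33 0.3 702.3555636606042 183.60436761102727 [182.92959673  61.90145654]
```

View pics/a12.png

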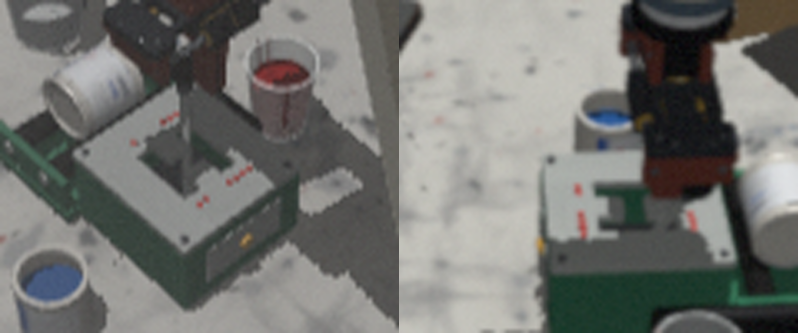

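Request:
move_arm --pt "255 0.001 0 0 0" --pt "255 0.002 0 0 0" --pt "255 0.003 0 0 0" --pt "255 0.004 0 0 0" --pt "255 0.004 0 0 0"

```text
t: 12.93
ee_pos: [564.9, -123.3, 160.7]
orientation: [3.141, -0.08, 0.0]
ft_force: [-1.1, -0.2, -2.6]
width: 0.5
```

Request:
move_arm --pt "255 0.0005 0 0 0" --pt "255 0.001 0 0 0" --pt "255 0.001 0 0 0"

```text
t: 13.18
ee_pos: [565.8, -123.3, 160.7]
orientation: [3.141, -0.08, 0.0]
ft_force: [-1.4, 0.6, -0.3]
width: 0.4
```

Request:
move_arm --pt "255 0.0005 0 0 0" --pt "255 0.001 0 0 0" --pt "255 0.001 0 0 0"

```text
t: 13.43
ee_pos: [566.5, -123.3, 160.5]
orientation: [-3.14, 0.08, 0.001]
ft_force: [-3.0, 0.8, -1.4]
width: 0.6
```

Request:
move_arm --pt "255 0.0005 0 0 0" --pt "255 0.001 0 0 0" --pt "255 0.001 0 0 0"

```text
t: 13.68
ee_pos: [567.2, -123.3, 160.4]
orientation: [-3.14, 0.08, 0.002]
ft_force: [-4.8, 1.1, -1.7]
width: 0.4
```

Request:
move_arm --pt "255 0.0005 0 0 0" --pt "255 0.001 0 0 0" --pt "255 0.001 0 0 0"

```text
t: 13.93
ee_pos: [567.9, -123.3, 160.3]
orientation: [-3.14, 0.08, 0.003]
ft_force: [-4.9, 0.4, -0.7]
width: 0.6
```

Request:
move_arm --pt "255 0.0005 0 0 0" --pt "255 0.001 0 0 0" --pt "255 0.001 0 0 0"

```text
t: 14.18
ee_pos: [568.4, -123.3, 160.1]
orientation: [-3.14, 0.08, 0.005]
ft_force: [-7.0, 0.4, -2.2]
width: 0.3
```

Request:
move_arm --pt "255 0.0005 0 0 0" --pt "255 0.001 0 0 0" --pt "255 0.001 0 0 0"

```text
t: 14.43
ee_pos: [569.0, -123.3, 160.0]
orientation: [-3.14, 0.08, 0.006]
ft_force: [-8.0, 1.2, -0.2]
width: 0.4
```

Request:
move_arm --pt "255 -0.004 0 0 0" --pt "255 -0.02 0 0 0" --pt "255 -0.045 0 0 0" --pt "255 -0.075 0 0 0" --pt "255 -0.1 0 0 0"

```text
t: 14.85
ee_pos: [471.0, -118.6, 161.2]
orientation: [3.14, -0.08, 0.005]
ft_force: [0.0, -0.4, 0.4]
width: 0.3
```

Request:
move_arm --pt "255 -0.01 0 -0.03 0" --pt "255 -0.03 0 -0.06 0" --pt "255 -0.05 0 -0.08 0" --pt "255 -0.05 0 -0.08 0"

```text
t: 15.18
ee_pos: [421.5, -116.4, 244.7]
orientation: [3.138, -0.081, 0.012]
ft_force: [0.1, -0.6, 0.2]
width: 0.6
```

```bash
python3 look.py a13; python3 - <<'E'
from h import *
for c in("scene","side"):
  cv2.imwrite(f"pics/{c}1.png",get_image(c))
  print([(w2g(d["location"]).round(),d["location"][2],d["conf"]) for d in place_of(c,"knob")])
st()
E
```

```text
t 15.18 pos [ 421.5 -116.4  244.7] g [-124.5  -43.3] roll needed -0.0006 F [ 0.1 -0.6  0.2] w 0.632350429676676
[(array([ 45., -38.]), 149.4, 0.46), (array([-2.,  5.]), 20.0, 0.3)]
[(array([ 45., -37.]), 153.2, 0.73)]
t 15.48 pos [ 421.5 -115.9  239.8] g [-124.5  -42.8] roll needed -0.0 F [-0.8  1.3 -0.1] w 0.6606626685319831
```

View pics/a13.png

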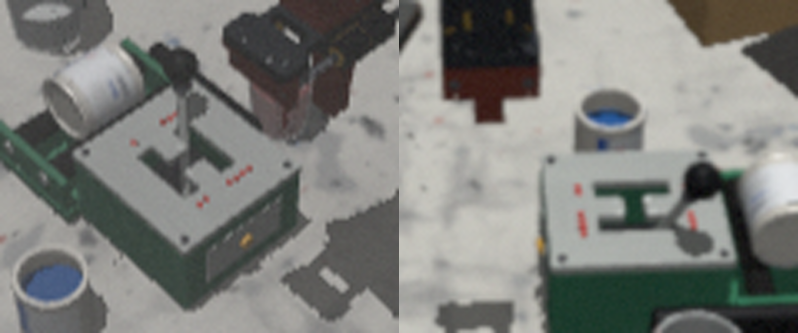

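```bash
python3 - <<'E'
from h import *
b={}
for c,e in(("scene",(249,164)),("side",(301,194))):
    im=cv2.imread(f"pics/{c}1.png");g=im.max(2);m=np.zeros(g.shape,np.uint8);cv2.circle(m,e,7,1,-1)
    ys,xs=np.nonzero((g<62)&(m>0));print(c,len(xs),xs.mean(),ys.mean(),xs.min(),xs.max(),ys.min(),ys.max());b[c]=(xs.mean(),ys.mean())
p=tri(list(b.items()));k=w2g(p);print(p,k,np.arcsin(k[0]/145))
for n in("cup","tin"):
    print(n,place_of("side",n)[0]["location"])
E
```

```text
scene 90 248.43333333333334 164.5888888888889 243 254 160 170
side 102 301.01960784313724 194.2843137254902 296 308 189 199
[ 593.70583432 -117.28271733  149.6960113 ] [ 47.57249014 -35.40360436] 0.3342768555402127
cup [572.6, -227.2, 0.1]
tin [552.3, 81.8, -1.7]
```

View pics/side1.png

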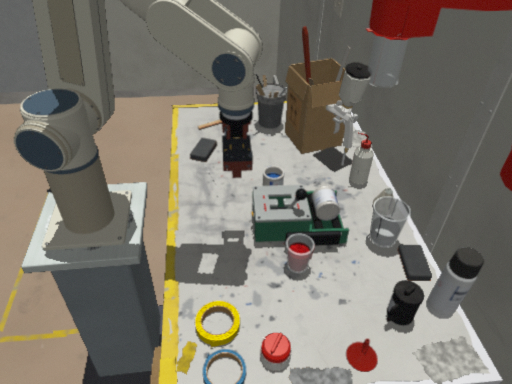

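The knob measures x = 47.6 mm (fore 0.334, at the stop) and z = 150 mm, in the right-hand bar. The fingers are clear of it and the other things are where they were, so I'm handing in.

```bash
python3 -c "
from h import *
close_job(); st()"
```

```text
the job is handed in; nothing more can be done
the job is handed in; nothing more can be done
```

The lever is in third, and I handed the job in at about 15.5 s with the arm clear of everything. I used closed fingers and never grasped the knob. It went out of second into neutral, across to the right, then forward to the stop.

- **Push forces:** they were about 1–3 N along the way. The last push rose steadily to 8 N, which I took as the end stop.
- **Final position:** measured from two cameras, the knob is 47.6 mm forward, 35 mm to the right and 150 mm high. That is a fore tilt of about 0.33 rad, fully home in the third slot. The knob network's own estimate was 45 mm forward and 37–38 mm right, which agrees within its error.
- **First and fourth slots:** the pictures showed the lever in the neutral channel when it was moved across, and it was not run into either slot.
- **Surroundings:** the cup and tin re-measured within a few millimetres of where they started. The tape, timer and block look unmoved in the last picture, but I did not re-measure them.

No check failed.

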